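Hang the grinding-belt hanger on the track bolt

TASK

Hang the steel belt hanger on the bolt that sticks out of the small plywood tool board: bring the keyhole in its back plate over the bolt head, lay the plate flat against the board and slide it down until the bolt is fully home at the top of the narrow slot, and only then let go so that it hangs upright. The bolt may be clamped to either side of the board's middle, so feel for it gently and do not force the hanger against the bolt or the board; leave the file, the hammer and the oil can where they are.

Things in the scene. Friction and masses are not known exactly. Their poses are not given: they have to be found in the camera images.
- board: Upright plywood tool board, 240 mm wide, 220 high, 18 thick, fixed to the bench. Origin: bottom middle of its front face, on the bench. x points level into the board (the front face is the plane x = 0 and looks along -x), y level along the face, z up. A flush aluminium T-track runs level across the face, its middle at z = 165 mm, with one steel bolt clamped in it.
- track_mid (a point): Middle of the T-track on the board's face (board 0, 0, 165 mm); axes as the board. The bolt sticks out along -x at this height, but somewhere from y = -28 to +28 mm from here: its place is not measured, and it cannot be pushed along. Shank 8 mm thick; low domed head 16 mm across, its underside 7.5 mm and its top 12.3 mm off the face.
- hanger: Dark steel belt hanger, about 0.4 kg, loose, standing upright on the bench. Origin: bottom middle of the back face of its back plate; x points out of the back face (into the board once hung), z up. Back plate 80 mm wide (y), 95 high, 5 thick (x -5 to 0). From its foot an arm 14 mm wide and 40 high runs along -x to x = -110 mm, with a lip at the tip (x -102 to -110, up to z 62).
- hole (a point): Centre of the round hole of the keyhole, 20 mm in diameter, on the plate's back face (hanger 0, 0, 53 mm); axes as the hanger. From the hole a slot 11 mm wide goes straight up to z = 79 mm. Hung, the hanger has the same axes as the board.
- slot_end (a point): Where the middle of the bolt lies when it is fully home in the slot: on the plate's back face, 22 mm above hole (hanger x 0, y 0, z 75 mm); axes as the hanger. Hung, it is at z = 165 mm on the board.
- grip (a point): A good place to take the arm from above, fingers closing along the hanger's y: 65 mm in front of the back face, 30 mm above the arm's underside (the arm is 40 mm high), in the middle of its 14 mm width; axes as the hanger. The 60 mm or so between it and the board leave room for the gripper.
- file: Bystander: hand file with a wooden handle, about 290 mm long, lying on the bench. Origin: near the middle of its length, on the bench.
- hammer: Bystander: hammer lying on the bench. Origin: on the bench under it.
- oil_can: Bystander: plain steel can 56 mm in diameter and 110 mm high, standing on the bench. Origin: centre of its underside.
Things that resemble listed ones, but are neither listed nor needed, are in the scene too. Of the things that look like the hanger, take the one that is farthest to the robot's right at the start.

How it is judged:
On the way, in this order (a step that is already met when the one before it is completed fails the run):
1. the hanger, held by the fingers, lies flat against the board with the bolt head through its round hole, before it is slid down (x of hole in the frame of board above -0.004 m and y of hole in the frame of board between -0.032 and 0.032 m and z of slot_end in the frame of board between 0.175 and 0.195 m and contact force between hanger and the fingers above 0.5 N), for 0.1 s.
2. still held, it has been slid down flat on the board until the bolt is at the top of the slot (x of slot_end in the frame of board above -0.004 m and z of slot_end in the frame of board below 0.1675 m and contact force between hanger and the fingers above 0.5 N), for 0.1 s.
At the end, for the whole second after the job is handed in: The hanger hangs by itself on the bolt, at rest and upright within 0.1 rad, its back face within 4 mm of the board's face at the bolt, and the bolt home at the top of the slot: slot_end at the bolt's height of 165 mm within 2.5 mm (4 mm below) and within 32 mm of the board's middle (x of slot_end in the frame of board above -0.004 m and z of slot_end in the frame of board between 0.161 and 0.1675 m and y of slot_end in the frame of board between -0.032 and 0.032 m and angle between hanger's own z axis and vertical below 0.1 rad and linear speed of hanger below 0.01 m/s and angular speed of hanger below 0.1 rad/s); the robot touches nothing.
It fails at once if the hanger is pressed on the bolt or the board with more than 30 N (contact force between hanger and board above 30 N).
It fails at once if the file is moved by more than 30 mm (distance of file from where it was at the start of the episode above 0.03 m).
It fails at once if the hammer is moved by more than 30 mm (distance of hammer from where it was at the start of the episode above 0.03 m).
It fails at once if the oil can is moved by more than 30 mm (distance of oil_can from where it was at the start of the episode above 0.03 m).
It also fails if it takes over 64 s, if anything falls off the work surface, if the arm or the gripper's body presses on something with over 40 N, if the wrist force passes 120 N, or if a joint passes its speed limit or range.

ROBOT

A 6-joint arm with a two-finger parallel gripper is mounted at the origin on the work surface. World frame = base frame: x ahead of the robot, y to its left, z up, the work surface at z = 0. Lengths are in m, angles in rad, forces in N, time in s.
With the tool pointing down it reaches from about 0.3 to 0.875 m from the base axis. Payload 6.4 kg.
Tool frame: the origin (TCP) lies at the very end of the fingers, on their centre line; the grasp point (between the pads) lies 19 mm behind it; z points along the fingers, y is the line along which they close (so a half turn about z gives the same grasp; the last joint's range is limited). The gripper opens to 88 mm and grips with 3 to 60 N. Pads are 18 mm wide; open, the fingers measure 123 mm over their backs; the gripper's body (75 mm by 187 mm) begins 45 mm behind the grasp point.
Start: joints at [1.055, 0.181, 1.607, -0, 1.354, -0.206], TCP at [0.175, 0.548, 0.239] pointing down, gripper open.
Joint ranges: [-2.99, 2.99], [-0.89, 2.07], [0.3, 2.58], [-1.14, 4.28], [0, 2.63], [-3.12, 3.12]. Speed limits (rad/s): [2.57, 2.57, 3.01, 3.14, 3.14, 3.14].

INTERFACE

Orientations are given as a rotation vector (axis times angle).
In Python, from rig import bot gives the robot as it stands.
- The arm moves only by the tool carry_out, never from a script. Its arguments are lists of equal length, an entry for each row: "dp": the shift along the tool's x, y, z in mm, a list of three; "turn": the turn, a rotation vector about the tool's x, y, z in degrees, a list of three; "jaw": the closure, from 0 (fully open) to 1 (shut). In form: {"dp": [[x, y, z], ...], "turn": [[rx, ry, rz], ...], "jaw": [jaw, ...]}. A call has 1 to 8 rows; each row shifts and turns the commanded pose from where the row before left it, along the tool's axes as they then stand; what a row does not reach is not made up. A row lasts 1/12 s, in which the tool goes at most 41.7 mm and 7.16 degrees, less where a joint would pass 70% of its speed; a pose out of reach is approached as far as the arm can. A call is refused whole if a number of a shift passes 41.7 or a number of a turn 7.16, either way. A call with a gripper value outside its range is refused whole. The fingers move at their own pace and stop on an object; "grip_force" is the grip in N (left out, the last holds). Time passes only in rows, so rows that do not move let the fingers close. It gives the time, the measured TCP pose, the force, the opening and the grip force at its end, in the units of the state.
- bot.get_state(): the state, without advancing time (a new reading comes with each control period).
- bot.capture(name): name is "scene" or "side" or "wrist"; returns the picture (480x640x3 uint8, blue, green, red); there is no depth.
- bot.camera_info(name): a dict with "camera_matrix" (3x3 intrinsics, pixels), "R" (3x3) and "t" (3): a world point X has camera coordinates R X + t; the wrist camera has in their place "mount" (4x4, takes a point from camera to tool coordinates, whose origin is the TCP and whose axes are the flange's). Camera axes: x right, y down, z forward; pixel columns grow to the right and rows downward; lengths in m; the calibration is good to about 2 mm. The wrist camera is an equidistant fisheye: a pixel r from the principal point sees the ray r / f radians off the axis. A picture is of the moment at which its call begins: read the wrist's pose just before it. camera_info takes no time and is no camera call.
- bot.sign_off(): hands the job in; it is judged then, once.
The state is a dict: "t": time; "q": joint angles; "qvel": joint speeds; "tau": joint torques, N m; "eef_pos": TCP position; "orientation": TCP orientation; "force": force on the tool from outside, world axes, zero at the start; "ft_torque": the same for the moment, N m; "grip_width": finger opening in m; "gripper_force": force on a finger pad.
Only numpy, scipy, OpenCV 4.12 (cv2) and the standard library are available. Lean on these libraries where they do the work, as an engineer would, in place of code of your own. Each camera call takes 0.05 s, during which the arm holds its last target. There are 200 camera calls.

## Working session

There is one attempt and no reset: what is moved stays moved. The work goes in short steps, Python scripts to look and compute and a tool call to move; the robot and the scene stay as the last step left them, time stands still between calls to the robot, and variables do not carry over. Pictures are saved under pics/ and viewed, at most 10 in all, crops included, and the job is handed in when it is done.

Besides the shell and the picture viewer there is one more tool, called by a JSON object that holds its "method" and its "body". carry_out: Moves the arm, as the interface text tells. Its arguments: {"type":"object","properties":{"dp":{"type":"array","items":{"type":"array","items":{"type":"number"}}},"turn":{"type":"array","items":{"type":"array","items":{"type":"number"}}},"jaw":{"type":"array","items":{"type":"number"}},"grip_force":{"type":"number"}},"required":["dp","turn","jaw"]}

```bash
ls; mkdir -p pics
python3 - <<'E'
from rig import bot
import cv2
s=bot.get_state(); print({k:s[k] for k in('t','eef_pos','orientation','force','grip_width')})
for n in('scene','side'):
    cv2.imwrite(f'pics/{n}0.png',bot.capture(n)); c=bot.camera_info(n); print(n,c)
print(bot.camera_info('wrist'))
E
```

```text
pics
{'t': 0.0, 'eef_pos': array([0.17502595, 0.54716438, 0.23781213]), 'orientation': array([-4.84593371e-01, -3.10340792e+00,  2.52584552e-03]), 'force': array([0.08725873, 0.25772339, 0.78334636]), 'grip_width': 0.08795636791816587}
scene {'camera_matrix': array([[477.73454722,   0.        , 317.52622087],
       [  0.        , 477.73454722, 243.26023484],
       [  0.        ,   0.        ,   1.        ]]), 'R': array([[ 0.32553155,  0.9455285 , -0.00225123],
       [ 0.69672586, -0.2414807 , -0.67547032],
       [-0.63922006,  0.2183184 , -0.73738374]]), 't': array([-0.15709577, -0.25290305,  1.52351067])}
side {'camera_matrix': array([[575.25037136,   0.        , 311.9028601 ],
       [  0.        , 575.25037136, 245.81992428],
       [  0.        ,   0.        ,   1.        ]]), 'R': array([[ 0.9964125 , -0.08176338,  0.02183777],
       [-0.02507047, -0.53163672, -0.84660136],
       [ 0.08083075,  0.84301669, -0.53177932]]), 't': array([-0.48879188,  0.11519536,  1.46239775])}
{'camera_matrix': array([[371.64829954,   0.        , 325.94586929],
       [  0.        , 371.64829954, 243.54742164],
       [  0.        ,   0.        ,   1.        ]]), 'mount': array([[ 5.35607599e-04, -9.66903054e-01, -2.55143485e-01,
         6.53636540e-02],
       [ 9.99999751e-01,  4.00609875e-04,  5.81071291e-04,
         2.07011725e-04],
       [-4.59626606e-04, -2.55143733e-01,  9.66903027e-01,
        -1.45635951e-01],
       [ 0.00000000e+00,  0.00000000e+00,  0.00000000e+00,
         1.00000000e+00]])}
```

View pics/scene0.png

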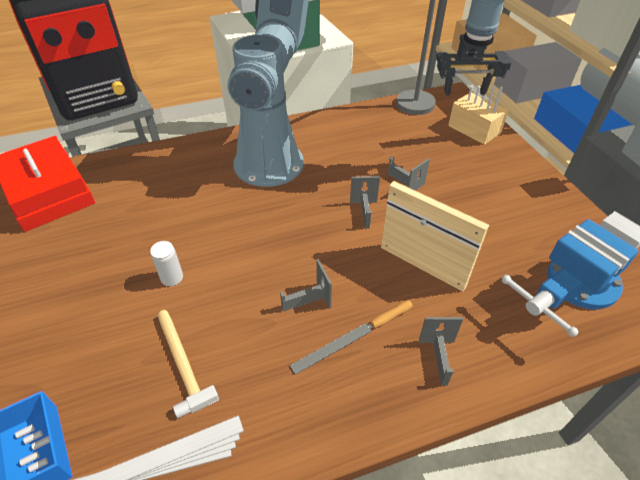

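View pics/side0.png

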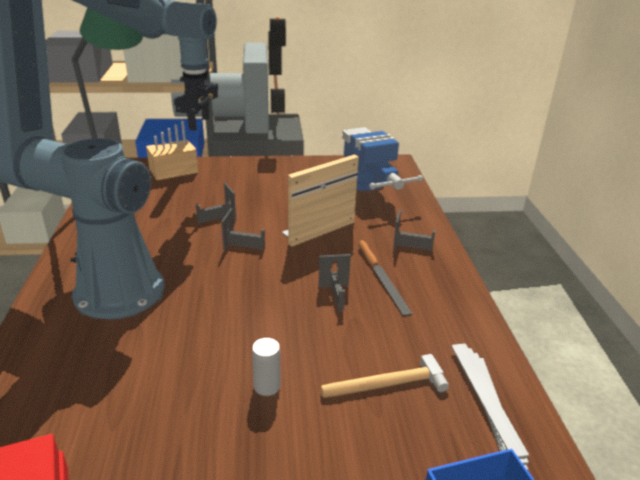

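The scene shows four hangers; the one at (308,290) in the scene picture and (335,285) in the side picture looks to be the rightmost for the robot. The board is at (435,235) and (323,200), with the bolt near (424,222) and (322,188). The can is at (167,265), the hammer at (185,370) and the file at (350,335). I'll enlarge the hanger and the board.

Run:
```python
import cv2,numpy as np
a=cv2.imread('pics/scene0.png');b=cv2.imread('pics/side0.png')
def c(i,x,y,w=80,h=60,s=5): return cv2.resize(i[y:y+h,x:x+w],(400,300),interpolation=cv2.INTER_CUBIC)
m=np.vstack([np.hstack([c(a,270,255),c(b,300,250)]),np.hstack([c(a,370,180,120,120*3//4),c(b,270,160,120,90)])])
cv2.imwrite('pics/m1.png',m)
```

```text
(no output)
```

View pics/m1.png

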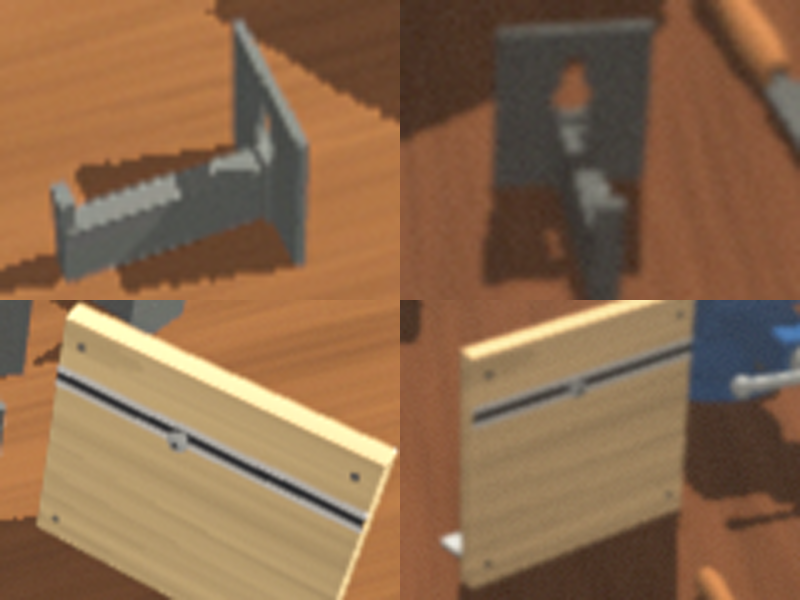

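```bash
cat > h.py <<'E'
import numpy as np,cv2
from rig import bot
from scipy.optimize import least_squares
from scipy.spatial.transform import Rotation as Ro
C={n:bot.camera_info(n) for n in('scene','side')}
def proj(n,X):
    c=C[n];p=(np.atleast_2d(X)@c['R'].T+c['t'])@c['camera_matrix'].T
    return p[:,:2]/p[:,2:]
def T(v,P,tilt=None):
    return Ro.from_euler('z',v[2]).apply(np.atleast_2d(P))+[v[0],v[1],0]
def ray(n,uv):
    c=C[n];d=c['R'].T@np.linalg.solve(c['camera_matrix'],[uv[0],uv[1],1]);return -c['R'].T@c['t'],d
def onz(n,uv,z):
    o,d=ray(n,uv);return o+d*(z-o[2])/d[2]
def fit(obs,v0):
    f=lambda v:np.concatenate([(proj(n,T(v,np.array(P)/1e3))-uv).ravel() for n,P,uv in obs])
    r=least_squares(f,v0,loss='soft_l1');return r.x,f(r.x).reshape(-1,2)
E
cat > m.py <<'E'
from h import *
def mk(n,o,off,s,L): return [(n,P,[o[0]+(u-off[0])/s,o[1]+(w-off[1])/s]) for P,(u,w) in L]
s3=10/3
B=mk('scene',(370,180),(0,300),s3,[((0,120,220),(66,320)),((0,-120,220),(387,466)),((0,120,0),(37,525)),((0,120,165),(58,377)),((0,-120,165),(364,522))])
B+=[('scene',(0,-120,0),[464,288])]
B+=mk('side',(270,160),(400,300),s3,[((0,120,220),(463,359)),((0,120,0),(468,587)),((0,-120,0),(680,510)),((0,120,165),(473,418)),((0,-120,165),(692,348))])
H=mk('scene',(270,255),(0,0),5,[((0,-40,95),(306,147)),((0,-40,0),(304,265)),((0,40,95),(243,22)),((-5,40,95),(235,25)),((-110,-7,0),(68,279)),((-110,7,62),(52,187))])
H+=mk('side',(300,250),(400,0),5,[((-5,40,95),(498,33)),((-5,-40,95),(652,24)),((-5,40,0),(495,185)),((-5,-40,0),(640,185))])
for nm,O,g in(('board',B,onz('scene',(423,267),0)),('hanger',H,onz('scene',(325,300),0))):
    best=min((fit(O,[g[0],g[1],a]) for a in np.arange(-3,3,1.)),key=lambda r:np.abs(r[1]).sum())
    print(nm,best[0].round(4),'\n',best[1].round(1).tolist())
    if nm=='board': vb=best[0]
bolt={'scene':(370+178/s3,180+140/s3),'side':(270+177/s3,160+88/s3)}
r=Ro.from_euler('z',vb[2])
for n in bolt:
    o,d=ray(n,bolt[n]); o=r.inv().apply(o-[vb[0],vb[1],0]);d=r.inv().apply(d)
    print(n,'bolt at x=-10.5:',(o+d*(-.0105-o[0])/d[0]).round(4))
for uv in((362,215),(408,185),(435,360),(325,300)): print(uv,onz('scene',uv,0).round(3))
E
python3 m.py
```

```text
board [0.5467 0.2579 2.1529] 
 [[0.0, -1.2], [-0.1, -0.1], [-0.2, 0.2], [-0.0, -0.9], [0.4, 0.3], [-0.9, 3.7], [2.6, -0.6], [0.8, 0.4], [-0.5, -0.7], [-0.5, 0.0], [-0.7, -0.6]]
hanger [ 0.5467 -0.0033  1.6132] 
 [[0.6, -0.3], [0.2, 0.3], [0.2, -0.4], [-0.2, -0.4], [-0.4, 0.8], [-0.6, -0.8], [-0.0, 0.1], [0.5, 0.3], [-0.5, 0.3], [0.8, -1.4]]
scene bolt at x=-10.5: [-0.0105  0.0159  0.1687]
side bolt at x=-10.5: [-0.0105  0.0171  0.1671]
(362, 215) [0.314 0.192 0.   ]
(408, 185) [0.239 0.375 0.   ]
(435, 360) [0.791 0.168 0.   ]
(325, 300) [ 0.559 -0.007 -0.   ]
```

```bash
cat >> h.py <<'E'
def Rt(yaw,px=0): # tool down, tool x at yaw (rad)
    return Ro.from_euler('z',yaw)*Ro.from_euler('x',np.pi)
def plan(p0,R0,p1,R1,n,yawturn=None):
    """even world motion; yawturn (deg about tool z) forces the way round"""
    p0,p1=np.array(p0),np.array(p1)
    rv=(R0.inv()*R1).as_rotvec() if yawturn is None else np.radians([0,0,yawturn])
    for k in range(n):
        R=R0*Ro.from_rotvec(rv*(k+.5)/n if yawturn else rv*k/n)
        print(k,(R.inv().apply((p1-p0)/n)*1e3).round(1).tolist(),np.degrees(rv/n).round(2).tolist())
def now():
    s=bot.get_state();return s,s['eef_pos'],Ro.from_rotvec(s['orientation'])
E
python3 - <<'E'
from h import *
s,p,R=now()
print(R.as_matrix().round(3))
x=R.as_matrix()[:,0];yaw=np.degrees(np.arctan2(x[1],x[0]));print(yaw)
vh=np.array([.5467,-.0033,1.6132])
g=T(vh,[-.065,0,0])[0];print(g)
# target tool x yaw
t=np.degrees(vh[2])-180;print(t,(yaw-t)%360)
E
```

```text
[[-0.952  0.305 -0.001]
 [ 0.305  0.952 -0.001]
 [ 0.    -0.002 -1.   ]]
162.24944079517462
[ 0.54945541 -0.06824157  0.        ]
-87.5704484894956 249.81988928467024
```

{"method": "carry_out", "body": {"dp": [[0, 0, -20], [0, 0, -20], [0, 0, -20], [0, 0, -20], [0, 0, -20], [0, 0, -20], [0, 0, -20], [0, 0, -20]], "turn": [[0, 0, 7], [0, 0, 7], [0, 0, 7], [0, 0, 7], [0, 0, 7], [0, 0, 7], [0, 0, 7], [0, 0, 7]], "jaw": [0, 0, 0, 0, 0, 0, 0, 0]}}

```text
t: 0.77
eef_pos: [0.1751, 0.5474, 0.3992]
orientation: [1.893, 2.507, -0.002]
force: [1.0, 0.7, -0.2]
grip_width: 0.0882
gripper_force: 0.0
```

Run:
```python
from h import *
s,p,R=now()
x=R.as_matrix()[:,0];yaw=np.degrees(np.arctan2(x[1],x[0]));print(yaw)
plan(p,R,[.5495,-.0682,.40],None,28,(yaw+87.57)%360)
```

```text
105.90533287831732
0 [-24.4, 8.3, -0.0] [0.0, 0.0, 6.91]
1 [-23.2, 11.2, -0.0] [0.0, 0.0, 6.91]
2 [-21.7, 13.9, -0.0] [0.0, 0.0, 6.91]
3 [-19.8, 16.4, -0.0] [0.0, 0.0, 6.91]
4 [-17.7, 18.7, -0.0] [0.0, 0.0, 6.91]
5 [-15.3, 20.7, -0.0] [0.0, 0.0, 6.91]
6 [-12.7, 22.4, -0.0] [0.0, 0.0, 6.91]
7 [-10.0, 23.7, -0.0] [0.0, 0.0, 6.91]
8 [-7.0, 24.8, -0.0] [0.0, 0.0, 6.91]
9 [-4.0, 25.4, -0.0] [0.0, 0.0, 6.91]
10 [-0.9, 25.7, -0.0] [0.0, 0.0, 6.91]
11 [2.2, 25.6, -0.0] [0.0, 0.0, 6.91]
12 [5.3, 25.2, -0.0] [0.0, 0.0, 6.91]
13 [8.2, 24.4, -0.0] [0.0, 0.0, 6.91]
14 [11.1, 23.2, -0.0] [0.0, 0.0, 6.91]
15 [13.8, 21.7, -0.0] [0.0, 0.0, 6.91]
16 [16.3, 19.9, -0.0] [0.0, 0.0, 6.91]
17 [18.6, 17.8, -0.0] [0.0, 0.0, 6.91]
18 [20.6, 15.4, -0.0] [0.0, 0.0, 6.91]
19 [22.3, 12.8, -0.0] [0.0, 0.0, 6.91]
20 [23.7, 10.0, -0.0] [0.0, 0.0, 6.91]
21 [24.7, 7.1, -0.0] [0.0, 0.0, 6.91]
22 [25.4, 4.1, -0.0] [0.0, 0.0, 6.91]
23 [25.7, 1.0, -0.0] [0.0, 0.0, 6.91]
24 [25.6, -2.1, -0.0] [0.0, 0.0, 6.91]
25 [25.2, -5.2, -0.0] [0.0, 0.0, 6.91]
26 [24.4, -8.2, -0.0] [0.0, 0.0, 6.91]
27 [23.2, -11.0, -0.0] [0.0, 0.0, 6.91]
```

{"method": "carry_out", "body": {"dp": [[-24.4, 8.3, 0], [-23.2, 11.2, 0], [-21.7, 13.9, 0], [-19.8, 16.4, 0], [-17.7, 18.7, 0], [-15.3, 20.7, 0], [-12.7, 22.4, 0], [-10, 23.7, 0]], "turn": [[0, 0, 6.9], [0, 0, 6.9], [0, 0, 6.9], [0, 0, 6.9], [0, 0, 6.9], [0, 0, 6.9], [0, 0, 6.9], [0, 0, 6.9]], "jaw": [0, 0, 0, 0, 0, 0, 0, 0]}}

```text
t: 1.43
eef_pos: [0.2942, 0.378, 0.3983]
orientation: [2.839, 1.345, -0.001]
force: [0.4, -0.6, 0.7]
grip_width: 0.0883
gripper_force: 0.0
```

{"method": "carry_out", "body": {"dp": [[-7, 24.8, 0], [-4, 25.4, 0], [-0.9, 25.7, 0], [2.2, 25.6, 0], [5.3, 25.2, 0], [8.2, 24.4, 0], [11.1, 23.2, 0], [13.8, 21.7, 0]], "turn": [[0, 0, 6.9], [0, 0, 6.9], [0, 0, 6.9], [0, 0, 6.9], [0, 0, 6.9], [0, 0, 6.9], [0, 0, 6.9], [0, 0, 6.9]], "jaw": [0, 0, 0, 0, 0, 0, 0, 0]}}

```text
t: 2.1
eef_pos: [0.413, 0.21, 0.3984]
orientation: [3.139, -0.123, -0.001]
force: [1.1, 1.0, 0.9]
grip_width: 0.0881
gripper_force: 0.0
```

{"method": "carry_out", "body": {"dp": [[16.3, 19.9, 0], [18.6, 17.8, 0], [20.6, 15.4, 0], [22.3, 12.8, 0], [23.7, 10, 0], [24.7, 7.1, 0], [25.4, 4.1, 0], [25.7, 1, 0]], "turn": [[0, 0, 6.9], [0, 0, 6.9], [0, 0, 6.9], [0, 0, 6.9], [0, 0, 6.9], [0, 0, 6.9], [0, 0, 6.9], [0, 0, 6.9]], "jaw": [0, 0, 0, 0, 0, 0, 0, 0]}}

```text
t: 2.77
eef_pos: [0.5319, 0.042, 0.3983]
orientation: [2.725, -1.563, -0.001]
force: [0.0, 0.4, -0.1]
grip_width: 0.0879
gripper_force: 0.0
```

{"method": "carry_out", "body": {"dp": [[25.6, -2.1, 0], [25.2, -5.2, 0], [24.4, -8.2, 0], [23.2, -11, 0], [0, 0, 40], [0, 0, 40], [0, 0, 40], [0, 0, 20]], "turn": [[0, 0, 6.9], [0, 0, 6.9], [0, 0, 6.9], [0, 0, 6.9], [0, 0, 0], [0, 0, 0], [0, 0, 0], [0, 0, 0]], "jaw": [0, 0, 0, 0, 0, 0, 0, 0]}}

```text
t: 3.43
eef_pos: [0.5884, -0.0403, 0.2526]
orientation: [2.276, -2.16, -0.011]
force: [-0.9, 0.9, 0.6]
grip_width: 0.0882
gripper_force: 0.0
```

Run:
```python
from h import *
s,p,R=now(); x=R.as_matrix()
print(s['t'],s['q'].round(3),p.round(4),x.round(3).tolist(),np.degrees(np.arctan2(x[1,0],x[0,0])))
cv2.imwrite('pics/w1.png',bot.capture('wrist'))
```

```text
3.4333 [-0.269  0.207  1.548  0.     1.395  2.819] [ 0.5884 -0.0403  0.2526] [[0.053, -0.999, -0.008], [-0.999, -0.053, 0.002], [-0.003, 0.008, -1.0]] -86.98162371312434
```

View pics/w1.png

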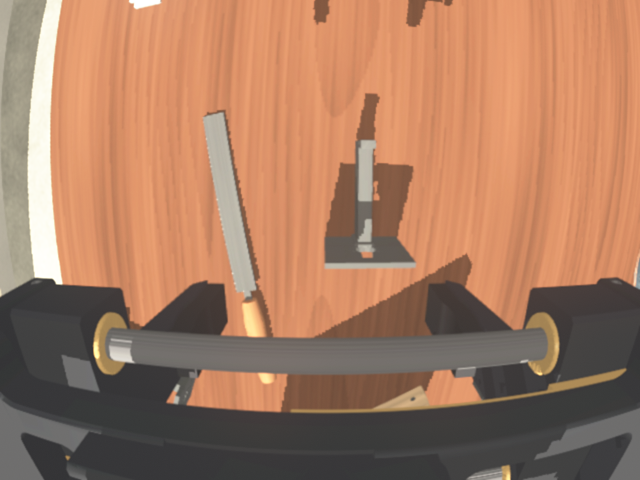

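The wrist picture shows the hanger: its plate's top edge runs from (325,266) to (414,266), and the lip tip is at (359–375,141). The file lies about 75 mm to the left. I'll turn these pixels into positions.

```bash
cat >> h.py <<'E'
W=bot.camera_info('wrist')
def wz(p,R,uv,z):
    K,M=W['camera_matrix'],W['mount'];d=np.array([(uv[0]-K[0,2])/K[0,0],(uv[1]-K[1,2])/K[1,1]]);r=np.hypot(*d)
    v=np.r_[d/r*np.sin(r),np.cos(r)]
    o=p+R.apply(M[:3,3]);v=R.apply(M[:3,:3]@v);return o+v*(z-o[2])/v[2]
def wgrip(p,R,vh): # tool-frame shift to grip above
    g=T(vh,[-.065,0,0])[0]; return g
E
python3 - <<'E'
from h import *
s,p,R=now(); print(p.round(4))
for uv,P in(((325,267),(0,40,95)),((414,266),(0,-40,95)),((367,141),(-110,0,62)),((367,205),(-60,0,40))):
    print(uv,wz(p,R,uv,P[2]/1e3).round(4),T([.5467,-.0033,1.6132],np.array(P)/1e3)[0].round(4))
g=T([.5467,-.0033,1.6132],[-.065,0,0])[0];print(g,R.inv().apply(g-p)*1e3)
E
```

```text
[ 0.587  -0.0398  0.2497]
(325, 267) [ 0.584  -0.0042  0.095 ] [ 0.5067 -0.005   0.095 ]
(414, 266) [ 0.5067 -0.0085  0.095 ] [ 0.5867 -0.0016  0.095 ]
(367, 141) [ 0.552  -0.1122  0.062 ] [ 0.5514 -0.1132  0.062 ]
(367, 205) [ 0.5451 -0.0508  0.04  ] [ 0.5492 -0.0632  0.04  ]
[ 0.54945541 -0.06824157  0.        ] [ 27.43285275  35.98365923 250.05613309]
```

{"method": "carry_out", "body": {"dp": [[29.5, 36, 0], [0, 0, 38], [0, 0, 38], [0, 0, 38], [0, 0, 38], [0, 0, 0], [0, 0, 0]], "turn": [[0, 0, 0], [0, 0, 0], [0, 0, 0], [0, 0, 0], [0, 0, 0], [0, 0, 0], [0, 0, 0]], "jaw": [0, 0, 0, 0, 0, 0, 0]}}

```text
t: 4.07
eef_pos: [0.5592, -0.0684, 0.1059]
orientation: [2.278, -2.16, -0.006]
force: [0.6, 0.4, 1.3]
grip_width: 0.0881
gripper_force: 0.0
```

Run:
```python
from h import *
s,p,R=now(); x=R.as_matrix()
print(p.round(4),x.round(4).tolist(),np.degrees(np.arctan2(x[1,0],x[0,0])))
print('dp',R.inv().apply(np.array([.5494,-.070,.011])-p)*1e3, 'turn',np.degrees((R.inv()*Rt(np.radians(-87.))).as_rotvec()))
```

```text
[ 0.5592 -0.0684  0.1059] [[0.0532, -0.9986, -0.004], [-0.9986, -0.0532, 0.0014], [-0.0016, 0.0039, -1.0]] -86.950807344813
dp [ 1.21530981  9.47395335 94.9683881 ] turn [0.22452997 0.09018629 0.04936945]
```

{"method": "carry_out", "body": {"dp": [[1.2, 9.5, 0], [0, 0, 30], [0, 0, 30], [0, 0, 25], [0, 0, 10], [0, 0, 0]], "turn": [[0.2, 0.1, 0], [0, 0, 0], [0, 0, 0], [0, 0, 0], [0, 0, 0], [0, 0, 0]], "jaw": [0, 0, 0, 0, 0, 0]}}

```text
t: 4.57
eef_pos: [0.5516, -0.0707, 0.0122]
orientation: [-2.279, 2.161, -0.005]
force: [-0.5, -0.0, 0.6]
grip_width: 0.0884
gripper_force: 0.0
```

{"method": "carry_out", "body": {"dp": [[0, 0, 0], [0, 0, 0], [0, 0, 0], [0, 0, 0], [0, 0, 0], [0, 0, 0], [0, 0, 0], [0, 0, 0]], "turn": [[0, 0, 0], [0, 0, 0], [0, 0, 0], [0, 0, 0], [0, 0, 0], [0, 0, 0], [0, 0, 0], [0, 0, 0]], "jaw": [0.4, 0.6, 0.7, 0.8, 0.9, 1, 1, 1], "grip_force": 25}}

```text
t: 5.23
eef_pos: [0.5512, -0.0706, 0.0118]
orientation: [-2.279, 2.161, -0.006]
force: [0.1, 0.5, 0.5]
grip_width: 0.0367
gripper_force: 0.0
```

Run:
```python
from h import *
s,p,R=now(); x=R.as_matrix()
print(s['t'],s['grip_width'],s['gripper_force'],s['force'],p.round(4),x.round(4).tolist(),np.degrees(np.arctan2(x[1,0],x[0,0])))
cv2.imwrite('pics/w2.png',bot.capture('wrist'))
cv2.imwrite('pics/sc2.png',bot.capture('scene'))
```

```text
5.2333 0.03672672117102575 0.0 [0.06934054 0.47454814 0.47092411] [ 0.5512 -0.0706  0.0118] [[0.0532, -0.9986, 0.0036], [-0.9986, -0.0532, -0.0016], [0.0018, -0.0035, -1.0]] -86.95010941577539
```

{"method": "carry_out", "body": {"dp": [[0, 0, 0], [0, 0, 0], [0, 0, 0], [0, 0, 0], [0, 0, 0], [0, 0, 0]], "turn": [[0, 0, 0], [0, 0, 0], [0, 0, 0], [0, 0, 0], [0, 0, 0], [0, 0, 0]], "jaw": [1, 1, 1, 1, 1, 1], "grip_force": 40}}

```text
t: 5.83
eef_pos: [0.551, -0.0706, 0.0116]
orientation: [-2.279, 2.161, -0.005]
force: [-1.2, -1.2, 0.3]
grip_width: 0.0137
gripper_force: 40.0
```

```bash
cat >> h.py <<'E'
VB=np.array([.5467,.2579,2.1529])
def b2w(P): return T(VB,P)[0]
def w2b(X): return Ro.from_euler('z',-VB[2]).apply(np.array(X)-[VB[0],VB[1],0])
E
python3 - <<'E'
from h import *
s,p,R=now(); t=b2w([-.105,.0165,0]);t[2]=.124
print(p,t)
plan(np.r_[p[:2],.19],R,np.r_[t[:2],.19],Rt(VB[2]-np.pi),8)
E
```

```text
[ 0.55095414 -0.07058802  0.01160253] [0.59064457 0.16112126 0.124     ]
0 [-28.7, -6.5, -0.0] [-0.02, -0.02, -3.79]
1 [-28.2, -8.4, -0.0] [-0.02, -0.02, -3.79]
2 [-27.6, -10.2, -0.0] [-0.02, -0.02, -3.79]
3 [-26.8, -12.0, -0.0] [-0.02, -0.02, -3.79]
4 [-26.0, -13.8, -0.0] [-0.02, -0.02, -3.79]
5 [-25.0, -15.4, -0.0] [-0.02, -0.02, -3.79]
6 [-23.9, -17.1, -0.0] [-0.02, -0.02, -3.79]
7 [-22.7, -18.6, -0.0] [-0.02, -0.02, -3.79]
```

{"method": "carry_out", "body": {"dp": [[0, 0, -10], [0, 0, -25], [0, 0, -35], [0, 0, -35], [0, 0, -35], [0, 0, -35]], "turn": [[0, 0, 0], [0, 0, 0], [0, 0, 0], [0, 0, 0], [0, 0, 0], [0, 0, 0]], "jaw": [1, 1, 1, 1, 1, 1]}}

```text
t: 6.33
eef_pos: [0.5499, -0.07, 0.1885]
orientation: [-2.279, 2.161, -0.005]
force: [1.0, -0.5, -3.5]
grip_width: 0.0136
gripper_force: 40.0
```

{"method": "carry_out", "body": {"dp": [[-28.7, -6.5, 0], [-28.2, -8.4, 0], [-27.6, -10.2, 0], [-26.8, -12, 0], [-26, -13.8, 0], [-25, -15.4, 0], [-23.9, -17.1, 0], [-22.7, -18.6, 0]], "turn": [[0, 0, -3.8], [0, 0, -3.8], [0, 0, -3.8], [0, 0, -3.8], [0, 0, -3.8], [0, 0, -3.8], [0, 0, -3.8], [0, 0, -3.8]], "jaw": [1, 1, 1, 1, 1, 1, 1, 1]}}

```text
t: 7.0
eef_pos: [0.5897, 0.163, 0.1866]
orientation: [-2.769, 1.484, -0.005]
force: [-0.4, -1.8, -5.1]
grip_width: 0.0133
gripper_force: 40.0
```

{"method": "carry_out", "body": {"dp": [[0, 0, 20], [0, 0, 20], [0, 0, 20], [0, 0, 0], [0, 0, 0], [0, 0, 0]], "turn": [[0, 0, 0], [0, 0, 0], [0, 0, 0], [0, 0, 0], [0, 0, 0], [0, 0, 0]], "jaw": [1, 1, 1, 1, 1, 1]}}

```text
t: 7.5
eef_pos: [0.5908, 0.1613, 0.1277]
orientation: [-2.766, 1.488, -0.008]
force: [0.5, -0.1, -3.0]
grip_width: 0.0135
gripper_force: 40.0
```

Run:
```python
from h import *
s,p,R=now(); x=R.as_matrix()
print(s['t'],s['force'],p.round(4),x.round(4).tolist(),np.degrees(np.arctan2(x[1,0],x[0,0])),w2b(p))
a=bot.capture('scene');b=bot.capture('side')
cv2.imwrite('pics/sc3.png',a);cv2.imwrite('pics/si3.png',b)
c=lambda i,x,y:cv2.resize(i[y:y+150,x:x+100],(400,600),interpolation=cv2.INTER_CUBIC)
cv2.imwrite('pics/m3.png',np.hstack([c(a,370,160),c(b,280,130)]))
```

```text
7.5 [ 0.54098346 -0.10434015 -3.01065135] [0.5908 0.1613 0.1277] [[0.551, -0.8345, 0.0047], [-0.8345, -0.551, -0.0014], [0.0038, -0.0031, -1.0]] -56.563581612857895 [-0.10496292  0.01624407  0.12765602]
```

View pics/m3.png

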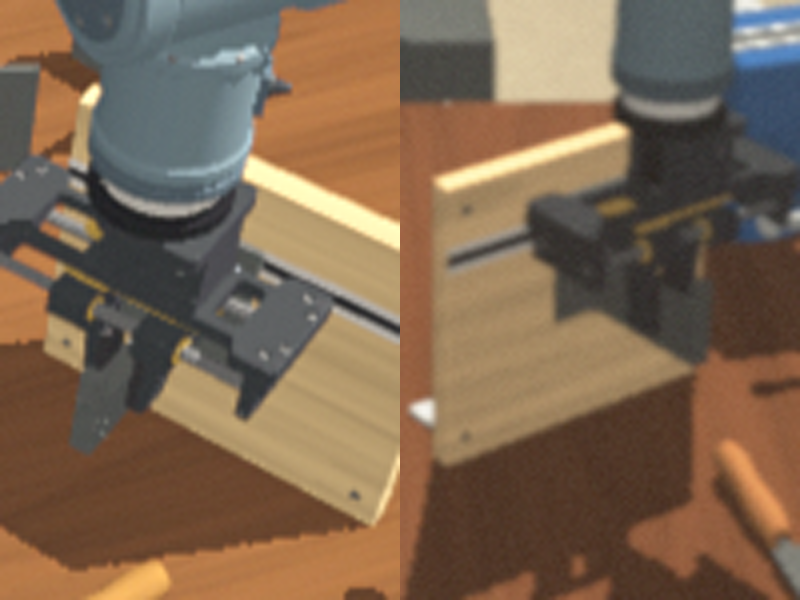

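The gripper hides the bolt. In the side view the plate's lower corners are visible at about (319.5,210) and (354.3,220.5). I'll compare them with where they should be.

Run:
```python
from h import *
s,p,R=now()
hb=w2b(p)
for x in(-.04,-.035,-.045):
    o=np.array([x,hb[1],hb[2]-.0116])
    print(x,proj('side',[b2w(o+[-.005,.04,0]),b2w(o+[-.005,-.04,0])]).round(1).tolist())
    print('  lip tip scene',proj('scene',[b2w(o+[-.11,.007,0]),b2w(o+[-.11,-.007,0]),b2w(o+[-.11,0,.062])]).round(1).tolist())
a=cv2.imread('pics/side0.png');b=cv2.imread('pics/scene0.png')
c=lambda i,x,y:cv2.resize(i[y:y+24,x:x+32],(400,300),interpolation=cv2.INTER_NEAREST)
d=cv2.imread('pics/si3.png')
f=lambda i,x,y,w,h:cv2.resize(i[y:y+h,x:x+w],(400,300),interpolation=cv2.INTER_CUBIC)
cv2.imwrite('pics/m4.png',np.vstack([np.hstack([c(b,408,210),c(a,308,176)]),np.hstack([f(d,310,180,56,42),f(cv2.imread('pics/sc3.png'),380,230,56,42)])]))
```

```text
-0.04 [[319.5, 210.8], [341.4, 202.9]]
  lip tip scene [[386.4, 271.9], [391.8, 274.9], [392.2, 255.2]]
-0.035 [[318.4, 210.1], [340.2, 202.2]]
  lip tip scene [[387.6, 270.5], [392.9, 273.5], [393.4, 253.8]]
-0.045 [[320.7, 211.5], [342.5, 203.6]]
  lip tip scene [[385.2, 273.3], [390.6, 276.2], [391.0, 256.6]]
```

View pics/m4.png

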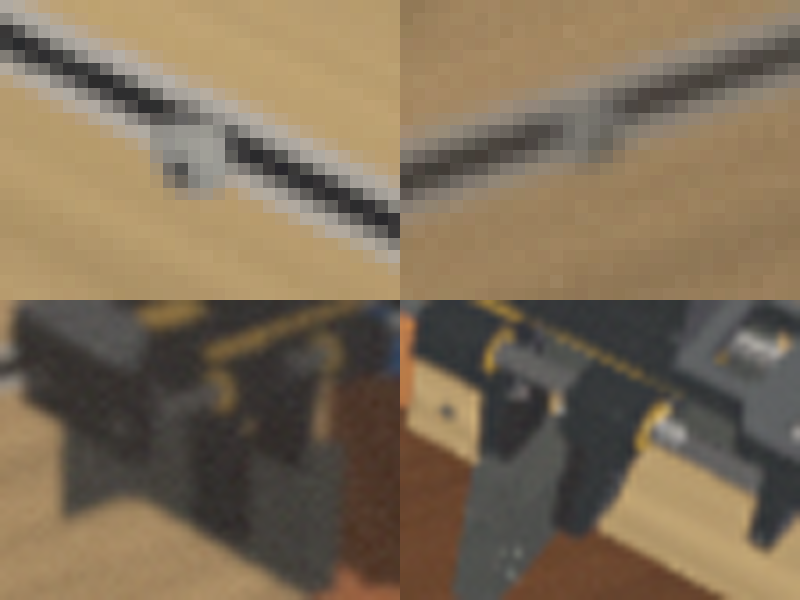

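The side and scene views agree that the hanger's plate is about 35 mm off the face and 3.5 mm short of the bolt in y, with the bolt at y ≈ 16.8. The bolt head is at (422.7,222.1) in the scene and (322.7,186.1) in the side. I'll correct this and approach slowly.

{"method": "carry_out", "body": {"dp": [[0, 3.5, 4], [-6, 0, 0], [-6, 0, 0], [-4, 0, 0], [0, 0, 0], [0, 0, 0]], "turn": [[0, 0, 0], [0, 0, 0], [0, 0, 0], [0, 0, 0], [0, 0, 0], [0, 0, 0]], "jaw": [1, 1, 1, 1, 1, 1]}}

```text
t: 8.1
eef_pos: [0.5784, 0.1733, 0.1226]
orientation: [-2.767, 1.487, -0.006]
force: [-0.0, 0.6, -2.7]
grip_width: 0.0138
gripper_force: 40.0
```

```bash
cat > st.py <<'E'
from h import *
s,p,R=now()
f=Ro.from_euler('z',-VB[2]).apply(s['force']);q=Ro.from_euler('z',-VB[2]).apply(s['ft_torque'])
print('t',round(s['t'],2),'TCP board mm',(w2b(p)*1e3).round(2),'F board',f.round(1),'M',q.round(2),'w',round(s['grip_width']*1e3,2),'gf',s['gripper_force'],'rot',np.degrees((Rt(VB[2]-np.pi).inv()*R).as_rotvec()).round(2))
E
python3 st.py
```

```text
t 8.1 TCP board mm [-88.14  20.03 122.61] F board [ 0.6 -0.3 -2.7] M [ 0.01  0.03 -0.01] w 13.82 gf 39.988821633160114 rot [ 0.13  0.2  -0.15]
```

{"method": "carry_out", "body": {"dp": [[-1.5, 0, -1], [-1.5, 0, 0], [-1.5, 0, 0], [0, 0, 0]], "turn": [[0, 0, 0], [0, 0, 0], [0, 0, 0], [0, 0, 0]], "jaw": [1, 1, 1, 1]}}

```text
t: 8.43
eef_pos: [0.576, 0.1768, 0.1234]
orientation: [-2.766, 1.488, -0.006]
force: [-0.1, -0.7, -3.4]
grip_width: 0.0137
gripper_force: 40.0
```

```bash
python3 st.py
```

```text
t 8.43 TCP board mm [-83.87  20.17 123.41] F board [-0.5  0.4 -3.4] M [ 0.09 -0.01 -0.02] w 13.66 gf 39.988767905160785 rot [ 0.12  0.18 -0.1 ]
```

{"method": "carry_out", "body": {"dp": [[-1, 0, 0], [-1, 0, 0], [-1, 0, 0], [0, 0, 0]], "turn": [[0, 0, 0], [0, 0, 0], [0, 0, 0], [0, 0, 0]], "jaw": [1, 1, 1, 1]}}

```text
t: 8.77
eef_pos: [0.5743, 0.1792, 0.1234]
orientation: [-2.767, 1.488, -0.006]
force: [-0.2, -0.2, -3.1]
grip_width: 0.0135
gripper_force: 40.0
```

```bash
python3 st.py
```

```text
t 8.77 TCP board mm [-80.94  20.22 123.36] F board [-0.   0.3 -3.1] M [ 0.14  0.   -0.01] w 13.48 gf 39.988950015977025 rot [ 0.12  0.18 -0.1 ]
```

{"method": "carry_out", "body": {"dp": [[-1, 0, 0], [-1, 0, 0], [0, 0, 0]], "turn": [[0, 0, 0], [0, 0, 0], [0, 0, 0]], "jaw": [1, 1, 1]}}

```text
t: 9.02
eef_pos: [0.5735, 0.1805, 0.1234]
orientation: [-2.767, 1.488, -0.007]
force: [0.7, -2.4, -3.0]
grip_width: 0.0137
gripper_force: 40.0
```

{"method": "carry_out", "body": {"dp": [[-1, 0, 0], [-1, 0, 0], [0, 0, 0]], "turn": [[0, 0, 0], [0, 0, 0], [0, 0, 0]], "jaw": [1, 1, 1]}}

```text
t: 9.27
eef_pos: [0.5727, 0.1826, 0.1237]
orientation: [-2.765, 1.488, -0.008]
force: [2.7, -0.6, -3.5]
grip_width: 0.0139
gripper_force: 40.0
```

```bash
python3 st.py
```

```text
t 9.27 TCP board mm [-77.22  19.64 123.73] F board [-2.  -1.9 -3.5] M [-0.15  0.19 -0.17] w 13.95 gf 40.0230183172971 rot [ 0.2   0.21 -0.08]
```

{"method": "carry_out", "body": {"dp": [[0, -1, 0], [0, -0.5, 0], [0, 0, 0]], "turn": [[0, 0, 0], [0, 0, 0], [0, 0, 0]], "jaw": [1, 1, 1]}}

```text
t: 9.52
eef_pos: [0.5732, 0.1835, 0.1233]
orientation: [-2.767, 1.488, -0.005]
force: [0.1, 0.2, -3.5]
grip_width: 0.0137
gripper_force: 40.0
```

```bash
python3 st.py
```

```text
t 9.52 TCP board mm [-76.73  18.79 123.27] F board [ 0.1 -0.2 -3.5] M [ 0.04 -0.05 -0.03] w 13.68 gf 39.9910540971905 rot [ 0.09  0.15 -0.11]
```

{"method": "carry_out", "body": {"dp": [[-1, 0, 0], [-1, 0, 0], [0, 0, 0]], "turn": [[0, 0, 0], [0, 0, 0], [0, 0, 0]], "jaw": [1, 1, 1]}}

```text
t: 9.77
eef_pos: [0.5722, 0.1852, 0.1234]
orientation: [-2.767, 1.488, -0.006]
force: [0.9, 0.3, -3.8]
grip_width: 0.0133
gripper_force: 40.0
```

```bash
python3 st.py
```

```text
t 9.77 TCP board mm [-74.74  18.71 123.36] F board [-0.2 -1.  -3.8] M [ 0.    0.01 -0.11] w 13.32 gf 39.99497830867767 rot [ 0.12  0.17 -0.11]
```

{"method": "carry_out", "body": {"dp": [[-1, 0, 0], [-1, 0, 0], [0, 0, 0]], "turn": [[0, 0, 0], [0, 0, 0], [0, 0, 0]], "jaw": [1, 1, 1]}}

```text
t: 10.02
eef_pos: [0.5711, 0.1868, 0.1234]
orientation: [-2.766, 1.488, -0.006]
force: [0.4, 0.4, -2.9]
grip_width: 0.0135
gripper_force: 40.0
```

```bash
python3 st.py
```

```text
t 10.02 TCP board mm [-72.86  18.69 123.4 ] F board [ 0.1 -0.5 -2.9] M [ 0.02 -0.05 -0.06] w 13.47 gf 39.99433122575283 rot [ 0.12  0.18 -0.1 ]
```

{"method": "carry_out", "body": {"dp": [[-1, -0.5, 0], [-1, 0, 0], [-1, 0, 0], [0, 0, 0]], "turn": [[0, 0, 0], [0, 0, 0], [0, 0, 0], [0, 0, 0]], "jaw": [1, 1, 1, 1]}}

```text
t: 10.35
eef_pos: [0.5697, 0.1895, 0.1233]
orientation: [-2.767, 1.488, -0.005]
force: [-0.1, -0.4, -4.6]
grip_width: 0.0135
gripper_force: 40.0
```

```bash
python3 st.py
```

```text
t 10.35 TCP board mm [-69.8   18.35 123.25] F board [-0.3  0.4 -4.6] M [ 0.09 -0.04  0.04] w 13.49 gf 39.98895694501698 rot [ 0.1   0.17 -0.11]
```

{"method": "carry_out", "body": {"dp": [[-1, 0, 0], [-1, 0, 0], [0, 0, 0]], "turn": [[0, 0, 0], [0, 0, 0], [0, 0, 0]], "jaw": [1, 1, 1]}}

```text
t: 10.6
eef_pos: [0.5691, 0.1905, 0.1233]
orientation: [2.766, -1.488, 0.007]
force: [0.8, -3.8, -4.8]
grip_width: 0.0135
gripper_force: 40.0
```

```bash
python3 st.py
```

```text
t 10.6 TCP board mm [-68.61  18.35 123.32] F board [-3.7  1.4 -4.8] M [ 0.19  0.36 -0.06] w 13.47 gf 39.99902073293924 rot [ 0.11  0.24 -0.08]
```

{"method": "carry_out", "body": {"dp": [[-0.8, 0, 0], [0, 0, 0], [0, 0, 0], [0, 0, 0]], "turn": [[0, 0, 0], [0, 0, 0], [0, 0, 0], [0, 0, 0]], "jaw": [1, 1, 1, 1]}}

```text
t: 10.93
eef_pos: [0.5689, 0.1906, 0.1232]
orientation: [2.766, -1.489, 0.008]
force: [2.0, -5.8, -5.2]
grip_width: 0.0134
gripper_force: 40.0
```

```bash
python3 st.py
python3 - <<'E'
from h import *
a=bot.capture('scene');b=bot.capture('side')
c=lambda i,x,y:cv2.resize(i[y:y+90,x:x+60],(400,600),interpolation=cv2.INTER_CUBIC)
cv2.imwrite('pics/m5.png',np.hstack([c(a,375,205),c(b,300,150)]))
E
```

```text
t 10.93 TCP board mm [-68.43  18.45 123.24] F board [-5.9  1.5 -5.2] M [ 0.27  0.72 -0.16] w 13.44 gf 40.00916428864002 rot [ 0.1   0.27 -0.06]
```

View pics/m5.png

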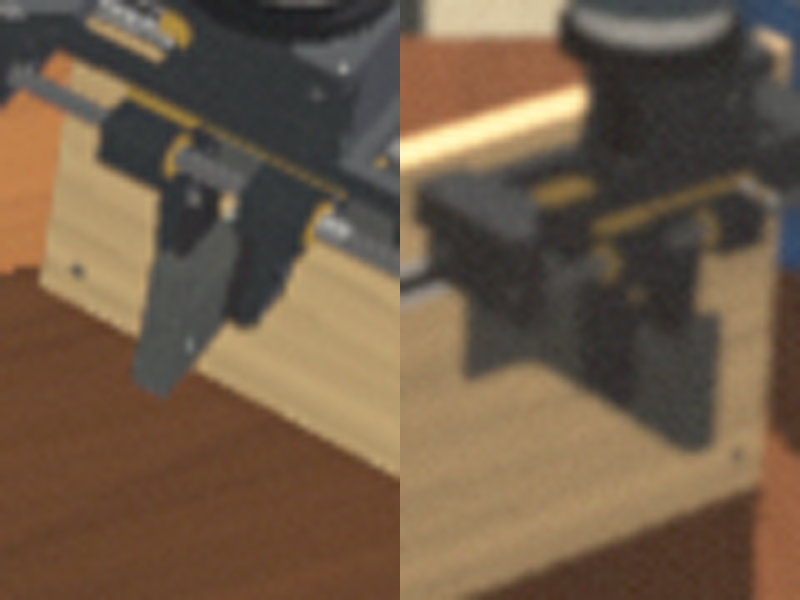

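In this view the plate's lower left corner is at (310.2,206.7) in the side and the arm tip's bottom corners are at (395.2,262) and (399.5,264.5) in the scene.

Run:
```python
from h import *
obs=[('side',(-5,40,0),(310.2,206.7)),('scene',(-110,7,0),(395.2,262)),('scene',(-110,-7,0),(399.5,264.5))]
z=.1232-.0116
f=lambda v:np.concatenate([(proj(n,b2w(np.array(P)/1e3+[v[0],v[1],z+(v[2] if len(v)>2 else 0)]))-uv).ravel() for n,P,uv in obs])
for v0 in([0,.0165],[0,.0165,0]):
    r=least_squares(f,v0);print(r.x.round(4),r.fun.round(1))
```

```text
[0.0007 0.018 ] [-0.3  0.3 -0.4 -0.1  0.6  0.3]
[-0.0003  0.0178  0.0014] [-0.  -0.  -0.5 -0.2  0.5  0.2]
```

The fit puts the plate at x ≈ 0, flat on the board, with the head through the hole. Next I'll slide down gently.

{"method": "carry_out", "body": {"dp": [[0.4, -1, 0], [0, 0, 1.5], [0, 0, 1.5], [0, 0, 1], [0, 0, 0]], "turn": [[0, 0, 0], [0, 0, 0], [0, 0, 0], [0, 0, 0], [0, 0, 0]], "jaw": [1, 1, 1, 1, 1]}}

```text
t: 11.45
eef_pos: [0.5704, 0.1916, 0.1198]
orientation: [-2.766, 1.488, -0.009]
force: [4.1, -5.1, -3.2]
grip_width: 0.0134
gripper_force: 40.0
```

```bash
python3 st.py
```

```text
t 11.45 TCP board mm [-68.42  16.6  119.76] F board [-6.5 -0.6 -3.2] M [-0.04  0.66 -0.14] w 13.42 gf 40.01709155738354 rot [ 0.21  0.26 -0.08]
```

{"method": "carry_out", "body": {"dp": [[0, 0, 1], [0, 0, 1], [0, 0, 0]], "turn": [[0, 0, 0], [0, 0, 0], [0, 0, 0]], "jaw": [1, 1, 1]}}

```text
t: 11.7
eef_pos: [0.5705, 0.1917, 0.1178]
orientation: [-2.766, 1.488, -0.009]
force: [3.5, -4.2, -2.0]
grip_width: 0.014
gripper_force: 40.0
```

```bash
python3 st.py
```

```text
t 11.7 TCP board mm [-68.4   16.57 117.82] F board [-5.4 -0.6 -2. ] M [-0.03  0.63 -0.13] w 14.02 gf 40.016945991665125 rot [ 0.21  0.26 -0.08]
```

{"method": "carry_out", "body": {"dp": [[0, 0, 1], [0, 0, 1], [0, 0, 0]], "turn": [[0, 0, 0], [0, 0, 0], [0, 0, 0]], "jaw": [1, 1, 1]}}

```text
t: 11.95
eef_pos: [0.5706, 0.1917, 0.1159]
orientation: [-2.765, 1.488, -0.009]
force: [3.2, -3.1, -2.2]
grip_width: 0.0134
gripper_force: 40.0
```

```bash
python3 st.py
```

```text
t 11.95 TCP board mm [-68.41  16.46 115.9 ] F board [-4.4 -1.  -2.2] M [-0.11  0.65 -0.13] w 13.41 gf 40.01675337553024 rot [ 0.23  0.26 -0.09]
```

{"method": "carry_out", "body": {"dp": [[0, 0, 1], [0, 0, 1], [0, 0, 0]], "turn": [[0, 0, 0], [0, 0, 0], [0, 0, 0]], "jaw": [1, 1, 1]}}

```text
t: 12.2
eef_pos: [0.5706, 0.1917, 0.1139]
orientation: [-2.765, 1.488, -0.009]
force: [2.8, -5.2, -2.7]
grip_width: 0.0137
gripper_force: 40.0
```

```bash
python3 st.py
```

```text
t 12.2 TCP board mm [-68.43  16.46 113.88] F board [-5.9  0.5 -2.7] M [-0.05  0.63 -0.16] w 13.68 gf 40.01672971062362 rot [ 0.23  0.26 -0.08]
```

The shank is in the slot, since nothing has blocked it past a 9 mm slide. I'll continue.

{"method": "carry_out", "body": {"dp": [[0, 0, 1.5], [0, 0, 1.5], [0, 0, 1.5], [0, 0, 0]], "turn": [[0, 0, 0], [0, 0, 0], [0, 0, 0], [0, 0, 0]], "jaw": [1, 1, 1, 1]}}

```text
t: 12.53
eef_pos: [0.5706, 0.1917, 0.1092]
orientation: [-2.765, 1.488, -0.009]
force: [3.9, -4.3, -2.8]
grip_width: 0.0138
gripper_force: 40.0
```

```bash
python3 st.py
```

```text
t 12.53 TCP board mm [-68.43  16.47 109.22] F board [-5.7 -0.9 -2.8] M [-0.05  0.65 -0.14] w 13.78 gf 40.016201650723815 rot [ 0.22  0.26 -0.08]
```

{"method": "carry_out", "body": {"dp": [[0, 0, 1.5], [0, 0, 1.5], [0, 0, 1.5], [0, 0, 0]], "turn": [[0, 0, 0], [0, 0, 0], [0, 0, 0], [0, 0, 0]], "jaw": [1, 1, 1, 1]}}

```text
t: 12.87
eef_pos: [0.5706, 0.1917, 0.1047]
orientation: [-2.765, 1.488, -0.009]
force: [4.3, -3.3, -2.8]
grip_width: 0.0137
gripper_force: 40.0
```

```bash
python3 st.py
```

```text
t 12.87 TCP board mm [-68.43  16.49 104.72] F board [-5.1 -1.7 -2.8] M [-0.11  0.65 -0.14] w 13.68 gf 40.01624219119549 rot [ 0.22  0.26 -0.08]
```

{"method": "carry_out", "body": {"dp": [[0, 0, 1], [0, 0, 1], [0, 0, 0.5], [0, 0, 0]], "turn": [[0, 0, 0], [0, 0, 0], [0, 0, 0], [0, 0, 0]], "jaw": [1, 1, 1, 1]}}

```text
t: 13.2
eef_pos: [0.5706, 0.1917, 0.1024]
orientation: [-2.765, 1.488, -0.009]
force: [2.8, -4.5, -2.0]
grip_width: 0.0134
gripper_force: 40.0
```

```bash
python3 st.py
```

```text
t 13.2 TCP board mm [-68.42  16.48 102.36] F board [-5.3  0.2 -2. ] M [-0.06  0.62 -0.1 ] w 13.38 gf 40.01811004243791 rot [ 0.22  0.25 -0.08]
```

{"method": "carry_out", "body": {"dp": [[0, 0, 0.5], [0, 0, 0.5], [0, 0, 0]], "turn": [[0, 0, 0], [0, 0, 0], [0, 0, 0]], "jaw": [1, 1, 1]}}

```text
t: 13.45
eef_pos: [0.5706, 0.1917, 0.1015]
orientation: [-2.765, 1.488, -0.009]
force: [3.4, -4.6, -0.3]
grip_width: 0.0139
gripper_force: 40.0
```

```bash
python3 st.py
```

```text
t 13.45 TCP board mm [-68.39  16.45 101.49] F board [-5.8 -0.3 -0.3] M [-0.06  0.6  -0.13] w 13.92 gf 40.01919988542795 rot [ 0.22  0.25 -0.09]
```

{"method": "carry_out", "body": {"dp": [[0, 0, 0.5], [0, 0, 0.5], [0, 0, 0]], "turn": [[0, 0, 0], [0, 0, 0], [0, 0, 0]], "jaw": [1, 1, 1]}}

```text
t: 13.7
eef_pos: [0.5708, 0.1917, 0.1012]
orientation: [-2.765, 1.488, -0.01]
force: [1.3, -4.4, 3.7]
grip_width: 0.0136
gripper_force: 40.0
```

```bash
python3 st.py
```

```text
t 13.7 TCP board mm [-68.5   16.27 101.16] F board [-4.4  1.3  3.7] M [ 0.28  0.48 -0.1 ] w 13.62 gf 40.01037580892444 rot [ 0.24  0.27 -0.09]
```

{"method": "carry_out", "body": {"dp": [[0, 0, 0.4], [0, 0, 0], [0, 0, 0]], "turn": [[0, 0, 0], [0, 0, 0], [0, 0, 0]], "jaw": [1, 1, 1]}}

```text
t: 13.95
eef_pos: [0.5708, 0.1918, 0.101]
orientation: [-2.765, 1.487, -0.01]
force: [1.4, -5.8, 5.2]
grip_width: 0.0133
gripper_force: 40.0
```

```bash
python3 st.py
```

```text
t 13.95 TCP board mm [-68.5   16.22 101.02] F board [-5.6  2.   5.2] M [ 0.35  0.4  -0.12] w 13.34 gf 40.00816429965198 rot [ 0.25  0.27 -0.1 ]
```

{"method": "carry_out", "body": {"dp": [[0.5, 0, -0.4], [0.5, 0, -0.3], [0, 0, 0], [0, 0, 0]], "turn": [[0, 0, 0], [0, 0, 0], [0, 0, 0], [0, 0, 0]], "jaw": [1, 1, 1, 1], "grip_force": 15}}

```text
t: 14.28
eef_pos: [0.5707, 0.1917, 0.1008]
orientation: [-2.765, 1.487, -0.007]
force: [1.2, -0.5, 3.8]
grip_width: 0.014
gripper_force: 15.0
```

```bash
python3 st.py
```

```text
t 14.28 TCP board mm [-68.51  16.4  100.78] F board [-1.1 -0.8  3.8] M [-0.07 -0.18  0.01] w 14.04 gf 15.001905580284074 rot [ 0.21  0.18 -0.11]
```

{"method": "carry_out", "body": {"dp": [[0, 0, -0.5], [0, 0, 0], [0, 0, 0], [0, 0, 0], [0, 0, 0], [0, 0, 0], [0, 0, 0], [0, 0, 0]], "turn": [[0, 0, 0], [0, 0, 0], [0, 0, 0], [0, 0, 0], [0, 0, 0], [0, 0, 0], [0, 0, 0], [0, 0, 0]], "jaw": [1, 0.82, 0.8, 0.78, 0.75, 0.7, 0.65, 0.6], "grip_force": 5}}

```text
t: 14.95
eef_pos: [0.5701, 0.191, 0.1006]
orientation: [-2.767, 1.488, -0.006]
force: [-0.5, -0.0, -0.5]
grip_width: 0.0344
gripper_force: 0.0
```

```bash
python3 st.py
python3 - <<'E'
from h import *
a=bot.capture('scene');b=bot.capture('side')
c=lambda i,x,y:cv2.resize(i[y:y+90,x:x+60],(400,600),interpolation=cv2.INTER_CUBIC)
cv2.imwrite('pics/m6.png',np.hstack([c(a,375,205),c(b,300,150)]))
E
```

```text
t 14.95 TCP board mm [-68.74  17.25 100.57] F board [ 0.3  0.5 -0.5] M [ 0.07 -0.09 -0.04] w 34.43 gf 0.0 rot [ 0.11  0.18 -0.1 ]
```

View pics/m6.png

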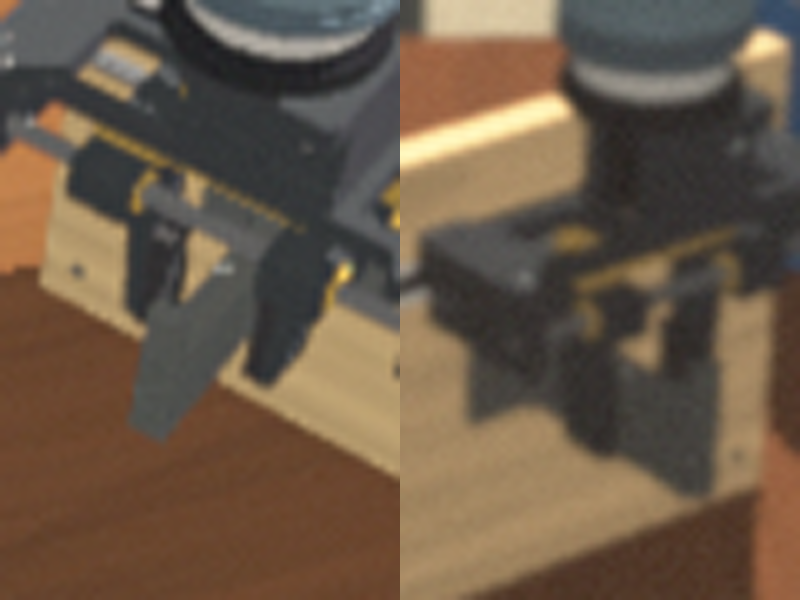

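The fingers are open on both sides of the arm, and the hanger hangs flat on the board with its corner at (310.7,212). I'll withdraw upward.

{"method": "carry_out", "body": {"dp": [[0, 0, 0], [0, 0, 0], [0, 0, -5], [0, 0, -15], [0, 0, -25], [0, 0, -30], [0, 0, -30], [0, 0, -30]], "turn": [[0, 0, 0], [0, 0, 0], [0, 0, 0], [0, 0, 0], [0, 0, 0], [0, 0, 0], [0, 0, 0], [0, 0, 0]], "jaw": [0.5, 0.4, 0.4, 0.4, 0.4, 0.4, 0.4, 0.4]}}

```text
t: 15.72
eef_pos: [0.5694, 0.1912, 0.2374]
orientation: [-2.767, 1.488, -0.006]
force: [1.2, -0.4, 0.7]
grip_width: 0.0531
gripper_force: 0.0
```

{"method": "carry_out", "body": {"dp": [[0, 0, -30], [0, 0, -30], [0, 0, -30], [0, 0, 0], [0, 0, 0], [0, 0, 0], [0, 0, 0], [0, 0, 0]], "turn": [[0, 0, 0], [0, 0, 0], [0, 0, 0], [0, 0, 0], [0, 0, 0], [0, 0, 0], [0, 0, 0], [0, 0, 0]], "jaw": [0.4, 0.4, 0.4, 0.4, 0.4, 0.4, 0.4, 0.4]}}

```text
t: 16.38
eef_pos: [0.5686, 0.1912, 0.3238]
orientation: [2.765, -1.487, 0.002]
force: [0.7, 0.4, -0.5]
grip_width: 0.0527
gripper_force: 0.0
```

```bash
python3 st.py
python3 - <<'E'
from h import *
a=bot.capture('scene');b=bot.capture('side')
c=lambda i,x,y:cv2.resize(i[y:y+135,x:x+90],(400,600),interpolation=cv2.INTER_CUBIC)
cv2.imwrite('pics/m7.png',np.hstack([c(a,370,170),c(b,280,130)]))
E
```

```text
t 16.38 TCP board mm [-67.74  18.34 323.83] F board [-0.1 -0.8 -0.5] M [ 0.03 -0.1  -0.03] w 52.71 gf 0.0 rot [-0.04  0.11 -0.1 ]
```

View pics/m7.png

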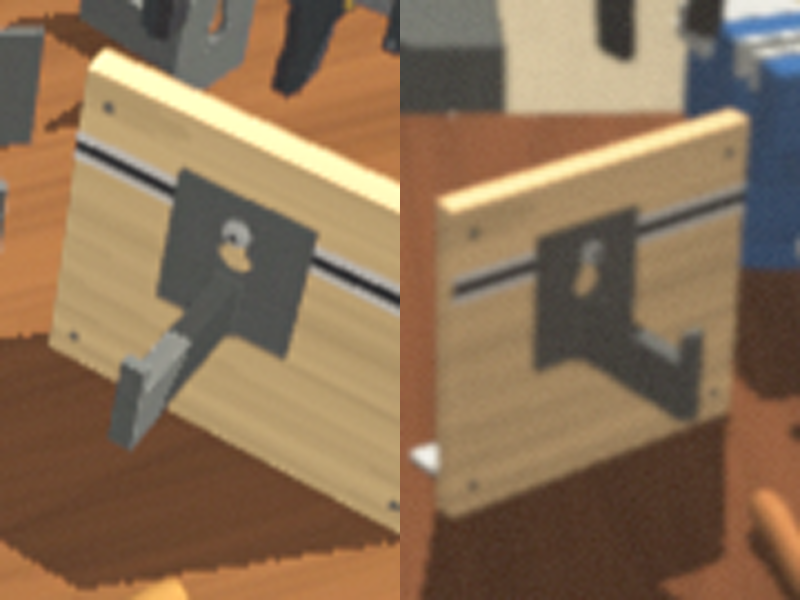

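The hanger hangs upright and flat on the board, with the bolt head at (236,235) in the scene crop, at the top of the slot. The gripper is clear.

```bash
python3 -c "
from rig import bot
print(bot.sign_off())"
```

```text
the job is handed in; nothing more can be done
None
```

The belt hanger hangs upright and flat on the board with the bolt at the top of its slot; the gripper is clear and I handed the job in at about 16.5 s, but the sign-off call gave no verdict.

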